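# Set the tilting track by its plumb-needle angle gauge and hold it there

## Robot

A 6-joint arm with a two-finger parallel gripper is mounted at the origin on the work surface; the furniture and walls round the work are solid. World frame = base frame: x ahead of the robot, y to its left, z up, the work surface at z = 0. Lengths are in m, angles in rad, forces in N, time in s.
With the tool pointing down it reaches from about 0.275 to 0.725 m from the base axis. Payload 5.6 kg.
Tool frame: the origin (TCP) lies midway between the tips of the shut fingers; the grasp point (between the pads) lies manip.grasp_offset behind it (manip.grasp_offset is the distance from the TCP to the grasp point, in m); z points along the fingers, y is the direction in which the jaws open and shut (so a half turn about z gives the same grasp; the last joint's range is limited). The gripper opens to 85 mm and grips with 20 to 120 N. Pads are 22 mm wide; open, the fingers measure 114 mm over their backs; the gripper's body (76 mm by 85 mm) begins 54 mm behind the grasp point. The pads swing forward as they close: fully open they stand 13 mm farther back than shut.
Start: joints at [1.462, 0.255, 0.108, 0, -1.424, -0.285], TCP at [0.211, 0.508, 0.231] pointing down, gripper open.
Joint ranges: [-2.95, 2.95], [-1.21, 1.97], [-1.09, 1.5], [-2.87, 1.71], [-2.94, -0.07], [-3.05, 3.05]. Speed limits (rad/s): [2.57, 2.57, 3.14, 3.14, 3.14, 3.14].

## Interface

Orientations are given as [roll, pitch, yaw] about the fixed x, y, z axes, in that order (R = Rz(yaw) Ry(pitch) Rx(roll)).
In Python, from rig import sensors, optics, sign_off, manip gives the robot as it stands. The module is installed in compiled form; this text tells all that it offers.
- The arm moves only by the tool jog_arm, never from a script. Its argument "plan" is a list of rows, each a list of 2 entries, a list of its own where there are three numbers: the shift along the world's x, y, z in m, then the turn about the world's z in rad. A call has 1 to 20 rows; each row shifts and turns the pose as measured when the row begins; what a row does not reach is not made up. A row lasts 1/8 s, in which the tool goes at most 62.5 mm and 10.7 degrees, less where a joint would pass 70% of its speed; a pose out of reach is approached as far as the arm can. A call is refused whole if a number of a shift passes 0.0625 or a number of a turn 0.188, either way. A call with a gripper value outside its range is refused whole. "grip" is the opening in per cent of the stroke, from 0 (shut) to 100 (fully open), set as the call begins (left out, the last holds). The fingers move at their own pace and stop on an object; the grip force is fixed at half the most. Time passes only in rows, so rows that do not move let the fingers close. It gives the time, the measured TCP pose, the force and the opening at its end, in the units of the state.
- sensors.state(): the state, without advancing time (a new reading comes with each control period).
- optics.snapshot(name): name is "side" or "top"; returns (picture, depth): 400x640x3 uint8, red, green, blue; 400x640 float32, m along the optical axis (not along the pixel's ray), 0 where there is no reading.
- optics.camera_info(name): a dict with "mtx" (3x3 intrinsics, pixels), "pose" (4x4, takes a point from camera to world coordinates). Camera axes: x right, y down, z forward; pixel columns grow to the right and rows downward; lengths in m; the calibration is good to about 2 mm. A picture is of the moment at which its call begins. camera_info takes no time and is no camera call.
- sign_off(): hands the job in, once; it reports no verdict.
The state is a dict: "t": time; "qpos": joint angles; "qvel": joint speeds; "effort": joint torques, N m; "eef_pos": TCP position; "orientation": TCP orientation; "wrist_force": force on the tool from outside, world axes, zero at the start; "wrist_torque": the same for the moment, N m; "finger_gap": finger opening in m.
Only numpy, scipy, OpenCV 4.12 (cv2) and the standard library are available. Lean on these libraries where they do the work, as an engineer would, in place of code of your own. Each camera call takes 0.05 s, during which the arm holds its last target.

## Task

Slide the plumb-needle angle gauge onto the T-rail of the tilting track from the hinge end, its dial facing away from the quadrant side, until it is home against the stop with the spring ball snapped in, and let go of it. Then lift the track by the bar across its free end until the swinging needle settles on the arrowhead index of the dial, and hold it there so that a partner could tighten the wing nut: finish while still gripping the bar. Leave the other things on the bench where they are.

Things in the scene. Friction and masses are not known exactly. Their poses are not given: they have to be found in the camera images.
- incline_base: base board (wood, 120 x 300 mm in x, y) of the tilting track, fixed to the bench; origin under its centre, z up. The aluminium track over it, 100 mm wide, is hinged at the -y end; its free end at +y bears the bar handle and a small pulley. Its top is 45 mm above the bench when level. A slotted steel quadrant, 130 mm high, stands at the +x side; its wing nut is loose and holds nothing
- track (a joint): tilt of the track, rad: 0 level (resting on the base), grows as the free (+y) end is lifted, up to 0.6. The hinge axis runs along the base's x at y -140, z 29 mm of the base frame. About 0.5 kg, turns freely, falls back when let go
- handle_bar (a point): middle of the round steel bar, 12 mm thick, across the track's free end, along the base's x: 88 mm clear between its posts; 262 mm from the hinge axis along the track, 61 mm above the axis, 45 mm above the track's top. To be pinched from above, fingers closing along the track; it may turn between the fingers. Axes as the track
- rail_mouth (a point): hinge-side open end of the steel T-rail on the track, 28 mm to the -x side of its middle line; point on the track's top, 56 mm from the hinge axis; axes as the track (y along it, away from the hinge). Neck 12 mm wide, 7 high; flange 24 wide, 5 thick, its top 12 above the track; the first 16 mm taper to 8 wide and 1.4 thick. 72 mm from the mouth a stop block 20 mm high
- home_seat (a point): point on the track's top below the spring ball, 47 mm from the rail's mouth. The ball stands 4 mm out of the flange and is pushed in by 2 to 4 N. When the gauge is home against the stop its origin is over this point (1.5 to 3 mm above the track). Axes as the track
- gauge: plumb-needle angle gauge, 39 x 88 x 125 mm, about 0.24 kg, standing upright on the bench; origin under the centre of its black shoe (39 x 50 x 21 mm), z up. Its dial looks to -x; turned as the track (x and y axes parallel) it slides along +y onto the rail. Grey housing above the shoe: 88 mm wide (y), x -12 to +8 mm, 20 to 98 mm high
- grip_tab (a point): the gauge's ribbed grip tab on top of the housing, 14 mm thick (x), 34 mm wide (y), from 98 to 125 mm above the underside; this point is in its middle, 113 mm above the underside: grip it here from above, fingers closing along the gauge's x
- needle (a joint): angle of the free-swinging needle on the dial, rad: 0 at the middle (gauge upright), grows toward the gauge's -y side as the track's free end is lifted, and equals the gauge's tilt once settled. It swings for one or two seconds after each motion (about 2.7 swings a second). Behind the bezel, cannot be touched
- needle_tip (a point): tip of the thin black needle with a brass disc, which hangs from a pivot on the dial 90 mm above the gauge's underside; 52 mm below the pivot
- index_tab (a joint): angle at which the arrowhead index is set on the dial, rad, same pivot, zero and direction as the needle; 0.21 to 0.44, different each time; stays as set and cannot be touched
- index_tip (a point): point of the dark steel arrowhead index, 54 mm from the pivot, below the graduation (marks 5 degrees apart, long ones 10 degrees apart)
- friction_block: bystander: light wooden block 50 x 85 x 33 mm with a small hook; origin under its centre
- mass_hanger: bystander: stack of brass slotted masses on a hanger, 36 mm across, 80 mm high; origin under its centre
- dry_cell_1: bystander: dry cell 14 x 48 x 14 mm, lying; origin under its centre
- shoe_notch (a point): centre of the shoe's roof, 10.5 mm above the gauge's underside, with the notch for the ball. The shoe is a channel open at both ends: 27 mm wide inside, between 4 and 10.5 mm high, over a 17 mm slot between two lips; 1.5 mm play to each side and 1.5 mm in height on the rail. Slide it on with its underside about 2 mm above the track; passing the ball takes 2 to 5 N

How it is judged:
On the way:
1. the gauge is home on the rail, its ball snapped in, let go, while the track still lies level (y of gauge in the frame of home_seat between -0.0035 and 0.003 m and x of gauge in the frame of home_seat between -0.003 and 0.003 m and z of gauge in the frame of home_seat between 0 and 0.0045 m and angle between the z axis of gauge and the z axis of home_seat, either way round below 0.08 rad and contact force between the fingers and gauge below 0.1 N and value of joint track below 0.04 rad), for 0.2 s.
At the end, for the whole second after the job is handed in: The gauge sits home on the rail (within about 3 mm, ball in its notch), nothing of the robot touches it; the fingers grip the bar handle and alone keep the track up, at rest; the needle hangs still within 2.5 degrees (half a graduation) of the arrowhead index, through the last second (angle between the z axis of needle_tip and the z axis of index_tip, either way round below 0.0436 rad and value of joint track above 0.12 rad and velocity of joint needle between -0.3 and 0.3 rad/s and velocity of joint track between -0.05 and 0.05 rad/s and contact force between the fingers and track above 1 N and contact force between each of the arm, the fingers and gauge below 0.1 N and distance between the grasp point and handle_bar below 0.045 m and contact force between track and friction_block below 0.1 N and contact force between track and mass_hanger below 0.1 N and y of gauge in the frame of home_seat between -0.0035 and 0.003 m and z of gauge in the frame of home_seat below 0.0045 m and x of gauge in the frame of home_seat between -0.003 and 0.003 m and contact force between track and dry_cell_1 below 0.1 N); the arm keeps its last pose, push and grip.
It fails at once if a bystander was shifted by more than 30 mm (distance of any of friction_block, mass_hanger, dry_cell_1 from where it was at the start of the episode above 0.03 m).
It also fails if it takes over 61 s, if anything falls off the work surface, if the arm or the gripper's body presses on something with over 40 N, if the wrist force passes 120 N, or if a joint passes its speed limit or range.

## Working session

There is one attempt and no reset: what is moved stays moved. The work goes in short steps, Python scripts to look and compute and a tool call to move; the robot and the scene stay as the last step left them, time stands still between calls to the robot, and variables do not carry over. Pictures are saved under pics/ and viewed, and the job is handed in when it is done.

Besides the shell and the picture viewer there is one more tool, called after ">>>" in YAML: its name, and indented under it one key for each argument. jog_arm: Moves the arm, as the interface text tells. Its arguments: {"type":"object","properties":{"plan":{"type":"array"},"grip":{"type":"number"}},"required":["plan"]}

```bash
mkdir -p pics; cat > h.py <<'E'
import numpy as np,cv2
from rig import sensors,optics,sign_off,manip
def snap(n,tag):
    p,d=optics.snapshot(n); cv2.imwrite(f'pics/{tag}.png',cv2.cvtColor(p,cv2.COLOR_RGB2BGR)); np.savez(f'pics/{tag}.npz',p=p,d=d); return p,d
def load(tag):
    z=np.load(f'pics/{tag}.npz'); return z['p'],z['d']
def ray(n,u,v):
    c=optics.camera_info(n);T=np.array(c['pose']);K=np.array(c['mtx'])
    r=T[:3,:3]@np.linalg.inv(K)@np.array([u,v,1.]); return T[:3,3],r
def onz(n,u,v,z):
    o,r=ray(n,u,v); return o+r*(z-o[2])/r[2]
def pts(n,d):
    c=optics.camera_info(n);T=np.array(c['pose']);K=np.array(c['mtx'])
    v,u=np.mgrid[0:d.shape[0],0:d.shape[1]]
    P=np.stack([(u-K[0,2])/K[0,0]*d,(v-K[1,2])/K[1,1]*d,d],-1)
    return P@T[:3,:3].T+T[:3,3]
def proj(n,X):
    c=optics.camera_info(n);T=np.array(c['pose']);K=np.array(c['mtx'])
    p=K@(T[:3,:3].T@(np.array(X)-T[:3,3])); return p[:2]/p[2]
E
python3 - <<'E'
from h import *
snap('side','s0');snap('top','t0')
for n in('side','top'):
    c=optics.camera_info(n);print(n,np.round(c['mtx'],1).tolist(),np.round(c['pose'],3).tolist())
print(sensors.state(),manip.grasp_offset)
E
```

```text
side [[483.6, 0.0, 318.1], [0.0, 483.6, 190.9], [0.0, 0.0, 1.0]] [[-0.997, 0.045, -0.065, 0.582], [0.078, 0.41, -0.909, 0.998], [-0.014, -0.911, -0.412, 0.523], [0.0, 0.0, 0.0, 1.0]]
top [[406.0, 0.0, 322.6], [0.0, 406.0, 199.6], [0.0, 0.0, 1.0]] [[0.014, -0.99, 0.138, 0.394], [-1.0, -0.013, 0.005, 0.064], [-0.003, -0.139, -0.99, 1.008], [0.0, 0.0, 0.0, 1.0]]
{'t': 0.1, 'qpos': array([ 1.46161834e+00,  2.55666673e-01,  1.07150718e-01, -4.07177897e-04,
       -1.42392442e+00, -2.84603384e-01]), 'qvel': array([ 1.00881012e-03, -7.42294397e-04,  3.69679112e-03,  9.13878255e-05,
       -1.60909281e-03,  1.47804152e-04]), 'effort': array([-2.78242493e-03, -3.87608922e+01,  2.38473469e+01,  5.37793010e+00,
       -3.82876737e-03,  7.31013223e-07]), 'eef_pos': array([0.21080876, 0.50751512, 0.23050633]), 'orientation': array([ 3.13990166e+00, -7.51174903e-05, -3.93841227e-01]), 'wrist_force': array([-0.27941262,  0.84738322, -0.01946541]), 'wrist_torque': array([ 0.00392716, -0.04466676, -0.04139452]), 'finger_gap': 0.08520254130306999} 0.0187
```

```bash
ls pics
```

```text
s0.npz
s0.png
t0.npz
t0.png
```

View pics/s0.png

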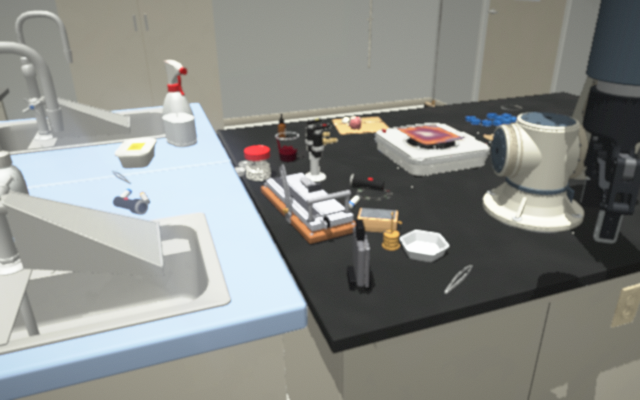

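View pics/t0.png

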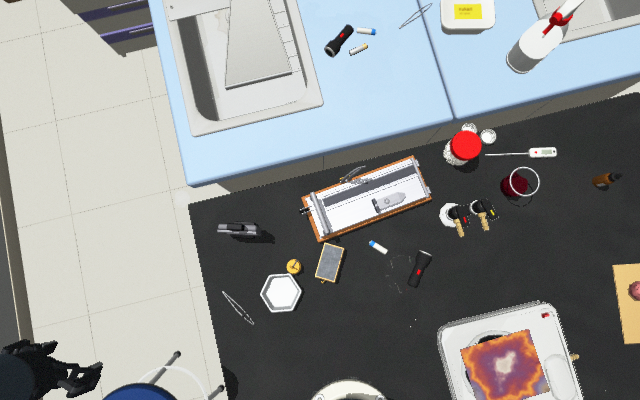

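```bash
python3 - <<'E'
from h import *
p,d=load('t0');a=cv2.resize(p[140:260,200:440],None,fx=3.3,fy=3.3,interpolation=cv2.INTER_CUBIC);cv2.imwrite('pics/t0c.png',a[:,:,::-1])
p,d=load('s0');a=cv2.resize(p[160:300,250:430],None,fx=4,fy=4,interpolation=cv2.INTER_CUBIC);cv2.imwrite('pics/s0c.png',a[:,:,::-1])
E
```

```text
(no output)
```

View pics/t0c.png

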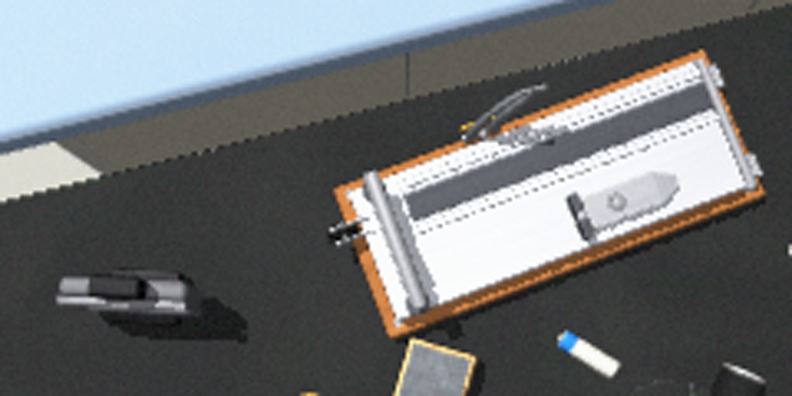

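View pics/s0c.png

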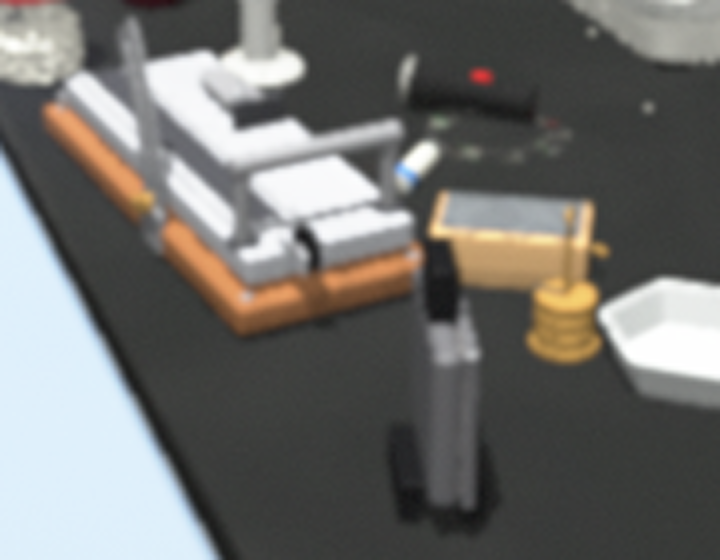

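```bash
python3 - <<'E'
from h import *
p,d=load('t0');P=pts('top',d)
def rect(m,name,z=None):
    m=m.astype(np.uint8); n,l,s,c=cv2.connectedComponentsWithStats(m)
    for i in np.argsort(-s[1:,4])[:2]+1:
        q=P[l==i]; 
        if len(q)<20: continue
        print(name,s[i],'zmed',np.round(np.median(q[:,2]),4),np.round(q[:,2].std(),4))
        cs=cv2.findContours((l==i).astype(np.uint8),cv2.RETR_EXTERNAL,cv2.CHAIN_APPROX_NONE)[0][0][:,0]
        zz=z if z is not None else np.median(q[:,2])
        w=np.array([onz('top',u,v,zz)[:2] for u,v in cs])*1000
        r=cv2.minAreaRect(w.astype(np.float32));print('  ctr',np.round(r[0],1),'size',np.round(r[1],1),'ang',round(r[2],2))
reg=np.zeros(d.shape,bool);reg[140:250,290:440]=1
hsv=cv2.cvtColor(p,cv2.COLOR_RGB2HSV)
z=P[:,:,2]
rect(reg&(z>0.01)&(z<0.2),'all')
rect(reg&(hsv[...,1]>120)&(hsv[...,0]<20)&(hsv[...,2]>80),'board')
rect(reg&(z>0.040)&(z<0.050),'track')
rect(reg&(z>0.052)&(z<0.06),'rail')
rect(reg&(z>0.08)&(z<0.1),'bar')
reg=np.zeros(d.shape,bool);reg[210:250,205:280]=1
for a,b in((0.112,.135),(.085,.112),(.01,.03),(.01,.13)):rect(reg&(z>a)&(z<b),'gauge%g'%a)
reg=np.zeros(d.shape,bool);reg[232:262,360:395]=1
rect(reg&(z>.006)&(z<.03),'cell')
reg=np.zeros(d.shape,bool);reg[238:290,310:350]=1
rect(reg&(z>.02)&(z<.05),'fblock')
reg=np.zeros(d.shape,bool);reg[255:280,280:305]=1
rect(reg&(z>.02)&(z<.1),'mass')
E
```

```text
all [ 299  155  133   88 6072] zmed 0.0461 0.0163
  ctr [541.2 -26.3] size [136.  310.4] ang 21.68
all [ 290  140   96   24 1194] zmed 0.0589 0.012
  ctr [644.   34.3] size [ 56.7 229. ] ang 0.73
board [307 194 125  49 575] zmed 0.0226 0.0413
  ctr [517.4 -45.8] size [ 77.2 299.2] ang 21.52
board [352 155  63  25 142] zmed 0.0227 0.0824
  ctr [615.2 -79.3] size [ 11.1 164.3] ang 19.42
track [ 306  159  120   78 3951] zmed 0.0463 0.0018
  ctr [536.5 -34.3] size [101.5 272.2] ang 21.92
track [315 148  30   8  36] zmed 0.0446 0.003
  ctr [648.   53.5] size [ 3.  72.8] ang 15.12
rail [290 140  80  21 300] zmed 0.0576 0.002
  ctr [655.7  55.4] size [ 20.  196.4] ang 14.94
rail [376 192  30  18 236] zmed 0.0577 0.0014
  ctr [530.3 -92.8] size [24.1 69.9] ang 21.31
bar [310 192  20  42 228] zmed 0.0958 0.0023
  ctr [493.   75.7] size [99.2 11.8] ang 21.73
gauge0.112 [227 223  16   8 109] zmed 0.1253 0.0029
  ctr [455.8 259.2] size [15.3 33. ] ang 0.77
gauge0.085 [217 223  41  11 242] zmed 0.0983 0.0034
  ctr [453.9 259.1] size [89.4 19.6] ang 87.2
gauge0.01 [226 232  35   7 115] zmed 0.0227 0.0029
  ctr [442.2 260.8] size [83.  11.3] ang 87.22
gauge0.01 [234 221  22   4  53] zmed 0.022 0.0021
  ctr [472.4 258.3] size [51.5  6.2] ang 87.59
gauge0.01 [217 221  45  18 560] zmed 0.0973 0.0399
  ctr [451.7 254.9] size [98.7 36.1] ang 87.59
cell [369 240  19  14 115] zmed 0.0137 0.0027
  ctr [419.4 -66.9] size [47.5 14.3] ang 59.71
fblock [315 242  29  40 756] zmed 0.0336 0.0018
  ctr [381.6  51.4] size [49.8 84.7] ang 74.74
fblock [316 238  13   4  33] zmed 0.0233 0.0014
  ctr [434.4  68.8] size [ 7.2 29. ] ang 0.77
mass [280 260  20  20 181] zmed 0.0308 0.0101
  ctr [363.8 141.9] size [32.7 50.2] ang 61.74
```

>>> jog_arm:
  plan:
    - [[0.035,-0.036,0],-0.175]
    - [[0.035,-0.036,0],-0.175]
    - [[0.035,-0.036,0],-0.175]
    - [[0.035,-0.036,0],-0.175]
    - [[0.035,-0.036,0],-0.175]
    - [[0.035,-0.036,0],-0.175]
    - [[0.035,-0.033,0],-0.175]
  grip: 70

```text
t: 0.98
eef_pos: [0.4586, 0.2511, 0.2268]
orientation: [3.133, -0.002, -1.652]
wrist_force: [1.1, 0.7, 0.5]
finger_gap: 0.0596
```

>>> jog_arm:
  plan:
    - [[-0.003,0.008,-0.03],0.034]
    - [[0,0,-0.035],0]
    - [[0,0,-0.03],0]
    - [[0,0,0],0]

```text
t: 1.48
eef_pos: [0.4572, 0.2551, 0.128]
orientation: [3.132, -0.004, -1.626]
wrist_force: [-0.4, -0.4, 0.1]
finger_gap: 0.06
```

>>> jog_arm:
  plan:
    - [[-0.001,0.004,-0.015],0.008]
    - [[0,0,-0.01],0]
    - [[0,0,0],0]

```text
t: 1.85
eef_pos: [0.4572, 0.2605, 0.1038]
orientation: [3.135, -0.002, -1.617]
wrist_force: [0.5, 0.3, -0.1]
finger_gap: 0.0599
```

```bash
python3 - <<'E'
from h import *
print(sensors.state()['eef_pos'])
p,d=snap('top','t1');a=cv2.resize(p[190:270,190:310],None,fx=5,fy=5,interpolation=cv2.INTER_CUBIC);
p,d=snap('side','s1');b=cv2.resize(p[150:310,300:420],None,fx=3.5,fy=3.5,interpolation=cv2.INTER_CUBIC)
cv2.imwrite('pics/t1c.png',a[:,:,::-1]);cv2.imwrite('pics/s1c.png',b[:,:,::-1])
E
```

```text
[0.45723817 0.26047331 0.10377248]
```

View pics/s1c.png

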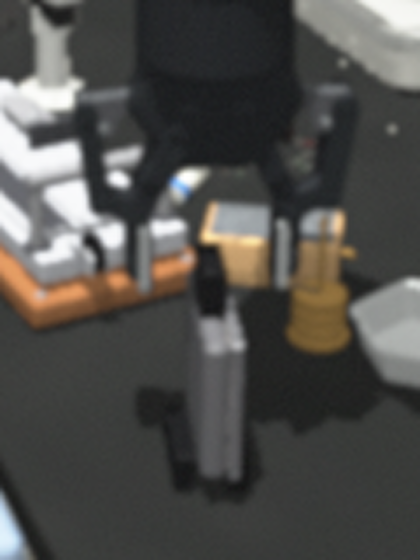

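The side view shows the open fingers straddling the black tab (about 210,280 in the crop), level with it. Closing now.

>>> jog_arm:
  plan:
    - [[0,0,0],0]
    - [[0,0,0],0]
    - [[0,0,0],0]
    - [[0,0,0],0]
    - [[0,0,0],0]
    - [[0,0,0],0]
  grip: 0

```text
t: 2.7
eef_pos: [0.4583, 0.2612, 0.1059]
orientation: [3.138, 0.001, -1.617]
wrist_force: [-0.2, 0.5, -0.3]
finger_gap: 0.0125
```

>>> jog_arm:
  plan:
    - [[0,0,0.03],0]
    - [[0,0,0.04],0]
    - [[-0.004,0.022,0.025],-0.165]
    - [[-0.004,0.022,0.025],-0.165]
    - [[-0.004,0.022,0.025],-0.165]
    - [[-0.004,0.022,0.025],-0.165]
    - [[-0.004,0.022,0.025],-0.165]
    - [[-0.004,0.022,0.025],-0.165]
    - [[-0.004,0.022,0.025],-0.165]
    - [[-0.004,0.022,0.025],-0.165]
    - [[-0.004,0.022,0.01],-0.165]
    - [[-0.004,0.022,0],-0.165]
    - [[0,0,0],0]
    - [[0,0,0],0]
    - [[0,0,0],0]
    - [[0,0,0],0]

```text
t: 4.7
eef_pos: [0.4121, 0.4835, 0.3859]
orientation: [3.132, -0.014, 2.963]
wrist_force: [-0.5, -0.2, -2.1]
finger_gap: 0.0127
```

```bash
python3 - <<'E'
from h import *
s=sensors.state();print(s['eef_pos'],s['orientation'],s['qpos'])
p,d=snap('side','s2');cv2.imwrite('pics/s2.png',p[:,:,::-1])
u,v=proj('side',s['eef_pos']);print(u,v);u=int(u);v=int(v)
b=cv2.resize(p[v-10:v+130,u-80:u+80],None,fx=4,fy=4,interpolation=cv2.INTER_CUBIC)
cv2.imwrite('pics/s2c.png',b[:,:,::-1])
E
```

```text
[0.41206946 0.48347123 0.38585755] [ 3.13217868 -0.01434157  2.96294719] [ 1.10078456  0.47756659  0.83384889 -0.01751075 -1.92213079 -2.85636102]
437.28618326168385 106.84224871530459
```

View pics/s2c.png

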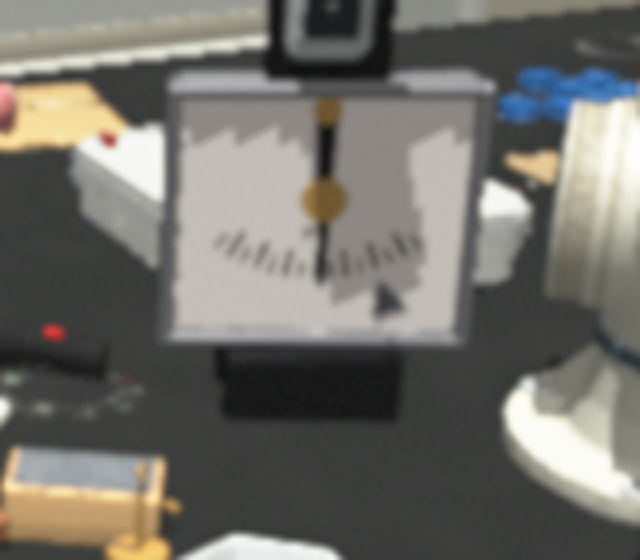

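```bash
python3 - <<'E'
from h import *
p,d=load('s2')
s=sensors.state();tcp=s['eef_pos'];yg=s['orientation'][2]+np.pi/2
ex=np.array([np.cos(yg),np.sin(yg),0]);ey=np.array([-np.sin(yg),np.cos(yg),0])
org=tcp-np.array([0,0,.1035])+0; P0=org-0.011*ex
def dial(u,v):
    o,r=ray('side',u,v);t=((P0-o)@ex)/(r@ex);X=o+t*r-org;return np.array([X@ey,X[2]])*1000
u0,v0=437-80,106-10
f=lambda a,b:dial(u0+(a+.5)/4-.5,v0+(b+.5)/4-.5)
for n,a,b in(('pivot',328,108),('tip',320,282),('idx',380,284),('TL',182,93),('TR',478,93),('BL',170,335),('BR',462,335)):
    print(n,np.round(f(a,b),1))
pv=f(328,108)
for a,b in((320,282),(380,284),(380,280),(383,284),(377,284)):
    q=f(a,b)-pv;print(np.degrees(np.arctan2(-q[0],-q[1])),np.hypot(*q))
# rectified dial: 8px/mm, y from +45 to -45 (image right=-y), z 20..100
W=np.zeros((640,720,2),np.float32)
c=optics.camera_info('side');T=np.array(c['pose']);K=np.array(c['mtx'])
jj,ii=np.meshgrid(np.arange(720),np.arange(640))
X=P0+ ((45-jj/8)/1000)[...,None]*ey+((100-ii/8)/1000)[...,None]*np.array([0,0,1])
q=((X-T[:3,3])@T[:3,:3])@K.T;q=q[...,:2]/q[...,2:]
R=cv2.remap(p,q[...,0].astype(np.float32),q[...,1].astype(np.float32),cv2.INTER_CUBIC)
cv2.imwrite('pics/dial.png',R[160:,:,::-1])
E
```

```text
pivot [-1.4 88.6]
tip [-3.6 37.4]
idx [-20.4  37.3]
TL [38.4 92.3]
TR [-41.   93.4]
BL [37.7 19.8]
BR [-44.9  22.2]
2.4664626032536288 51.240288415263784
20.27513976180308 54.77014644977238
20.607217679884318 53.58796577751958
21.09641991638226 55.044561383354896
19.44548724035581 54.50701232447292
```

View pics/dial.png

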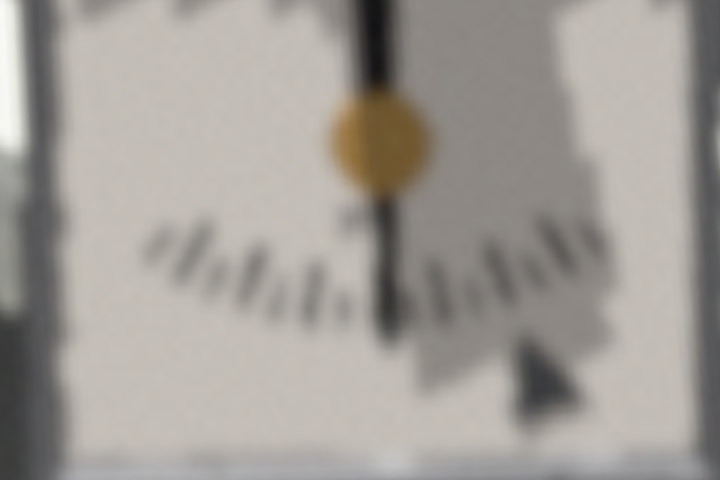

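>>> jog_arm:
  plan:
    - [[0.011,-0.05,-0.005],0.164]
    - [[0.011,-0.05,-0.005],0.164]
    - [[0.011,-0.05,-0.005],0.164]
    - [[0.011,-0.05,-0.005],0.164]
    - [[0.011,-0.05,-0.005],0.164]
    - [[0.011,-0.05,-0.005],0.164]
    - [[0.011,-0.05,-0.005],0.164]
    - [[0.011,-0.05,-0.005],0.164]
    - [[0.011,-0.05,-0.005],0.164]
    - [[0.011,-0.05,-0.01],0.164]
    - [[0.011,-0.05,-0.01],0.164]
    - [[0.011,-0.05,-0.01],0.164]
    - [[0.011,-0.04,-0.01],0.164]
    - [[0,0,0],0]
    - [[0,0,0],0]

```text
t: 6.62
eef_pos: [0.5528, -0.181, 0.2997]
orientation: [3.138, -0.009, -1.116]
wrist_force: [0.7, 1.7, -1.7]
finger_gap: 0.0126
```

>>> jog_arm:
  plan:
    - [[0.007,0.015,-0.03],-0.078]
    - [[0,0,-0.04],0]
    - [[0,0,-0.03],0]
    - [[0,0,0],0]
    - [[0,0,0],0]
    - [[0,0,0],0]

```text
t: 7.38
eef_pos: [0.5614, -0.1614, 0.2046]
orientation: [-3.134, -0.015, -1.194]
wrist_force: [-0.3, -0.4, -2.0]
finger_gap: 0.0124
```

```bash
python3 - <<'E'
from h import *
s=sensors.state();print(s['eef_pos'],s['orientation'])
p,d=snap('top','t3');p2,d2=snap('side','s3')
a=cv2.resize(p[140:260,330:480],None,fx=4,fy=4,interpolation=cv2.INTER_CUBIC)
b=cv2.resize(p2[120:250,240:370],None,fx=4.5,fy=4.5,interpolation=cv2.INTER_CUBIC)
cv2.imwrite('pics/t3c.png',a[:,:,::-1]);cv2.imwrite('pics/s3c.png',b[:,:,::-1])
E
```

```text
[ 0.56142874 -0.16139895  0.20456674] [-3.13384552 -0.01497209 -1.19402412]
```

View pics/t3c.png

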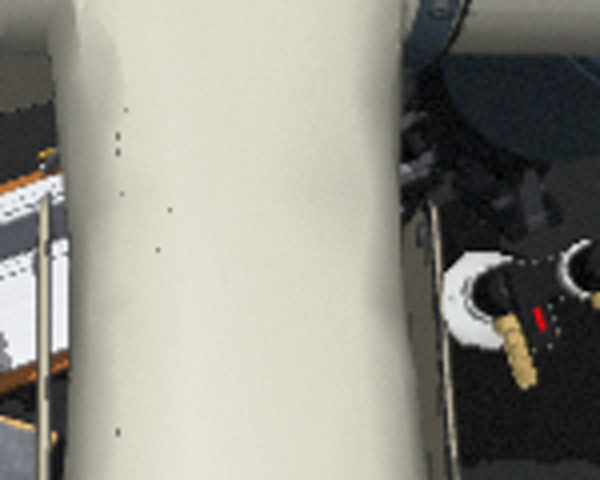

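View pics/s3c.png

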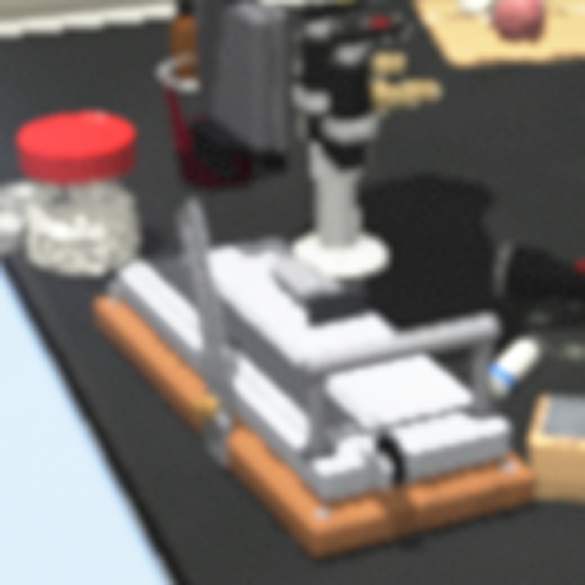

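```bash
python3 - <<'E'
from h import *
p,d=load('s3');P=pts('side',d)
th=np.radians(21.6);ex=np.array([np.cos(th),np.sin(th),0]);ey=np.array([-np.sin(th),np.cos(th),0])
R0=np.array([.5303,-.0928,0])  # rail mid from top
Q=P-R0; X=Q@ex*1000;Y=Q@ey*1000;Z=P[...,2]*1000
def st(m,n):
    if m.sum()<5: print(n,m.sum());return
    print(n,m.sum(),'x',np.round(np.percentile(X[m],[1,50,99]),1),'y',np.round(np.percentile(Y[m],[1,50,99]),1),'z',np.round(np.percentile(Z[m],[1,50,99]),1))
st((Z>53)&(Z<60)&(abs(X)<25)&(Y>-45)&(Y<32),'rail')
st((Z>61)&(Z<70)&(abs(X)<25)&(Y>20)&(Y<50),'stop')
st((Z>85)&(Z<103)&(Y>150)&(Y<190)&(abs(X)<90),'bar')
st((Z>42)&(Z<48)&(Y>0)&(Y<150)&(abs(X)<100),'tracktop')
for z in range(95,230,10): st((Z>z)&(Z<z+10)&(abs(X)<40)&(Y>-140)&(Y<-10),'g%d'%z)
v,u=np.where((Z>95)&(Z<200)&(abs(X)<40)&(Y>-140)&(Y<-10));print(u.min(),u.max(),v.min(),v.max())
a=cv2.resize(p[115:165,270:315],None,fx=12,fy=12,interpolation=cv2.INTER_CUBIC);cv2.imwrite('pics/s3d.png',a[:,:,::-1])
E
```

```text
rail 83 x [-13.2   1.1  12. ] y [-33.5  -6.1  21.1] z [53.8 57.2 59.6]
stop 33 x [-18.2  -1.4  16.1] y [33.7 39.7 43.5] z [61.2 64.3 66.8]
bar 253 x [-21.5  30.5  77.5] y [164.2 172.1 176.5] z [85.3 92.9 97.1]
tracktop 829 x [-21.3  33.7  83.2] y [  1.7  91.8 149.3] z [42.9 45.6 47.9]
g95 41 x [-12.8  12.5  22.8] y [-99.5 -62.3 -50.7] z [ 99.  102.8 104.4]
g105 51 x [-13.9  21.1  24.1] y [-97.  -59.4 -51.3] z [105.1 109.4 114.8]
g115 90 x [-7.2 13.9 23.6] y [-110.7  -67.3  -32.5] z [115.3 120.7 124.5]
g125 73 x [-6.3 10.2 13. ] y [-114.4  -51.7  -30.5] z [125.1 130.  134.8]
g135 79 x [-6.4 10.4 12.4] y [-117.4  -53.6  -31.7] z [135.2 140.  144.7]
g145 75 x [-7.1 10.  12.2] y [-115.7  -52.3  -32.7] z [145.5 150.3 154.7]
g155 73 x [-6.7 10.  11.8] y [-112.2  -47.5  -31.6] z [155.2 160.1 164.7]
g165 77 x [-6.7 10.2 12.4] y [-114.5  -55.8  -32.2] z [165.4 170.1 174.8]
g175 79 x [-7.1  9.7 11.8] y [-113.1  -48.3  -30.3] z [175.5 180.1 184.8]
g185 84 x [-7.1  9.3 11.6] y [-110.3  -48.9  -31.7] z [185.4 190.7 194.9]
g195 72 x [-10.1   5.6  12.2] y [-116.9  -62.6  -34.6] z [195.1 197.  204.7]
g205 49 x [-16.7   6.1  20.3] y [-78.6 -64.4 -57.2] z [206.1 210.6 214.2]
g215 79 x [-16.8   5.4  22.6] y [-85.6 -66.3 -56.8] z [215.2 221.3 224.9]
g225 64 x [-17.2   1.2  22.8] y [-87.  -68.6 -60.4] z [225.4 230.3 234.8]
282 304 114 159
```

View pics/s3d.png

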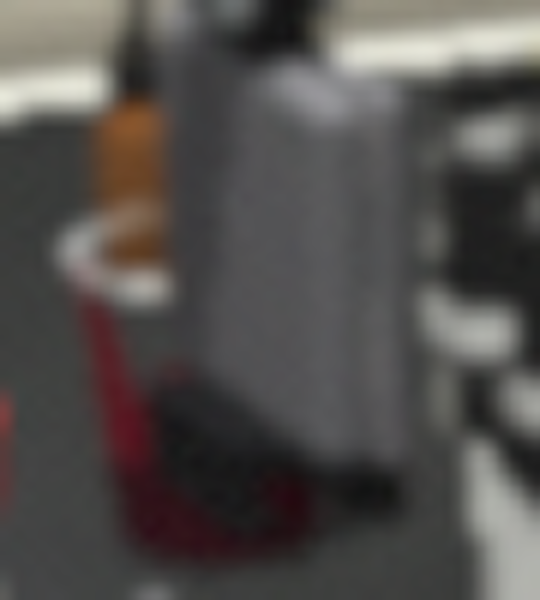

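```bash
cat >> h.py <<'E'
th=np.radians(21.6);EX=np.array([np.cos(th),np.sin(th),0]);EY=np.array([-np.sin(th),np.cos(th),0])
R0=np.array([.5303,-.0928,0])
def tf(P):
    Q=P-R0; return Q@EX*1000,Q@EY*1000,P[...,2]*1000
E
python3 - <<'E'
from h import *
p,d=load('s3');P=pts('side',d);X,Y,Z=tf(P)
m=(Z>125)&(Z<192)&(X>5)&(X<18)&(Y<-42)&(Y>-112)
A=np.c_[Y[m]+75,Z[m]-160,np.ones(m.sum())];print(m.sum())
w=np.ones(m.sum())
for _ in range(5):
    c=np.linalg.lstsq(A*w[:,None],X[m]*w,rcond=None)[0];r=X[m]-A@c;w=1/(1+(r/1.)**2)
print('side face x=',c[2],'yaw err deg',-np.degrees(c[0]),'lean',np.degrees(c[1]),r.std())
m=(Z>125)&(Z<192)&(X>-8)&(X<8)&(Y>-40)&(Y<-25)
c=np.polyfit(Z[m]-160,Y[m],1);print('front y',c,m.sum())
# front edges per row
for v in range(125,148,4):
    mm=m[v];print(v,X[v][mm].min() if mm.any() else 0, np.where(mm)[0])
# same fit for rail edges: pixels
m=(Z>54)&(Z<60)&(abs(X)<25)&(Y>-25)&(Y<20)
for y in range(-24,20,8):
    k=m&(Y>y)&(Y<y+8);print(y,k.sum(),X[k].min(),X[k].max())
m=(Z>82)&(Z<106)&(Y>150)&(Y<190)&(abs(X-28)<90)
print('bar',np.median(X[m]),X[m].min(),X[m].max())
E
```

```text
275
side face x= 10.652895563015456 yaw err deg 0.2729493616988833 lean -0.5109004312799799 0.7632210728977405
front y [ 1.37022059e-02 -3.52039588e+01] 159
125 -6.45594623963957 [297 298 299 300 301 302 303]
129 -5.370661313795799 [297 298 299 300 301 302 303]
133 -7.05597976756197 [297 298 299 300 301 302 303]
137 -7.134629603846185 [297 298 299 300 301 302 303]
141 -7.014086817800536 [297 298 299 300 301 302 303]
145 -5.163423456235853 [298 299 300 301 302 303]
-24 14 -15.375700704915626 11.480049993765036
-16 15 -8.181212480129316 11.87617638877543
-8 11 -12.728059352807035 11.550015224991515
0 10 -11.811891859388078 12.767583871476269
8 16 -11.754548915965348 11.297619393234083
16 3 -5.85312331102528 3.4419452016513925
bar 30.530439738744708 -22.30372143295068 78.43242229203548
```

```bash
python3 - <<'E'
from h import *
p,d=load('t0');P=pts('top',d);X,Y,Z=tf(P)
for y in range(-116,-30,6):
    m=(abs(X)<22)&(Y>y)&(Y<y+6);print(y,np.round(np.percentile(Z[m],[2,50,98]),1))
E
```

```text
-116 [-2.6  0.6  4.6]
-110 [0.2 1.9 5.1]
-104 [18.5 28.1 32.9]
-98 [24.1 32.9 35.4]
-92 [29.6 33.2 36.6]
-86 [31.  45.3 48.1]
-80 [41.2 45.5 49.1]
-74 [40.  45.8 48.4]
-68 [38.6 46.3 48.9]
-62 [40.4 46.1 49.2]
-56 [33.4 45.6 49.2]
-50 [43.4 46.1 50. ]
-44 [40.1 45.1 48.5]
-38 [40.1 46.5 57.2]
-32 [38.1 47.3 57.9]
```

>>> jog_arm:
  plan:
    - [[-0.002,-0.001,-0.02],-0.003]
    - [[0,0,-0.015],0]
    - [[0,0,-0.008],0]
    - [[0,0,0],0]
    - [[0,0,0],0]

```text
t: 8.1
eef_pos: [0.5611, -0.1632, 0.163]
orientation: [-3.129, -0.018, -1.197]
wrist_force: [-0.1, 0.1, -1.8]
finger_gap: 0.013
```

>>> jog_arm:
  plan:
    - [[-0.002,0,-0.005],0]
    - [[0,0,-0.004],0]
    - [[0,0,0],0]
    - [[0,0,0],0]

```text
t: 8.6
eef_pos: [0.5595, -0.1633, 0.1542]
orientation: [-3.128, -0.019, -1.197]
wrist_force: [0.1, 0.9, -2.3]
finger_gap: 0.013
```

```bash
cat > g.py <<'E'
from h import *
import sys
def gauge(tag,yc=-75,zu=50,px=True):
    s=sensors.state();t=tf(s['eef_pos']);print('tcp',np.round(t,1),'f',np.round(s['wrist_force'],1),'t',round(s['t'],2))
    p,d=snap('side',tag);P=pts('side',d);X,Y,Z=tf(P)
    z0,z1=zu+27,zu+94
    m=(Z>z0)&(Z<z1)&(X>2)&(X<16)&(Y<yc+35)&(Y>yc-37)
    A=np.c_[Y[m]-yc,Z[m]-zu-60,np.ones(m.sum())];w=np.ones(m.sum())
    for _ in range(8):
        c=np.linalg.lstsq(A*w[:,None],X[m]*w,rcond=None)[0];r=X[m]-A@c;w=1/(1+(r/1.)**2)
    print('n',m.sum(),'x off',c[2]-8,'yawerr',-np.degrees(c[0]),'lean',np.degrees(c[1]))
    m=(Z>z0)&(Z<z1)&(X>-9)&(X<7)&(Y>yc+34)&(Y<yc+50)
    q=np.polyfit(Z[m]-zu-60,Y[m],1);print('front-44',q[1]-44,'pitch',np.degrees(q[0]))
    m=(Z>zu+90)&(Z<zu+104)&(abs(X)<12)&(abs(Y-yc-33)<10);print('top z',np.percentile(Z[m],[50,80]) if m.any() else 0)
    u,v=proj('side',R0+EY*yc/1000+np.array([0,0,(zu+10)/1000]));u=int(u);v=int(v)
    cv2.imwrite(f'pics/{tag}c.png',cv2.resize(p[v-40:v+40,u-45:u+45],None,fx=8,fy=8,interpolation=cv2.INTER_CUBIC)[:,:,::-1])
E
python3 -c "
from g import *
gauge('s4')"
```

```text
tcp [  1.2 -76.3 154.2] f [ 0.1  0.9 -2.3] t 8.6
n 282 x off 0.061886008862179764 yawerr 0.06191257357375403 lean -0.9632116617739831
front-44 -80.27834665971186 pitch 1.1353379903919028
top z [144.39577672 145.99883615]
```

View pics/s4c.png

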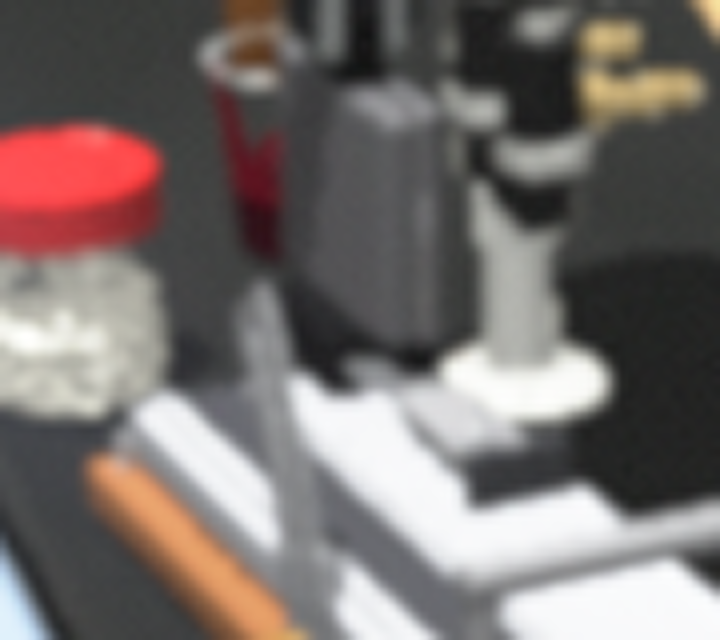

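>>> jog_arm:
  plan:
    - [[-0.001,-0.0004,-0.001],0]
    - [[-0.003,0.0075,0],0]
    - [[-0.003,0.0075,0],0]
    - [[0,0,0],0]

```text
t: 9.15
eef_pos: [0.552, -0.1474, 0.1534]
orientation: [-3.128, -0.019, -1.197]
wrist_force: [0.3, -0.1, -1.1]
finger_gap: 0.0127
```

```bash
python3 -c "
from g import *
gauge('s5',-62,48)"
```

```text
tcp [  0.  -58.8 153.4] f [ 0.3 -0.1 -1.1] t 9.15
n 277 x off -1.0637737675042045 yawerr -0.10491694937551115 lean -0.4182718285399894
front-44 -63.339479309644716 pitch 1.2014025566585214
top z [143.74774927 145.84091876]
```

View pics/s5c.png

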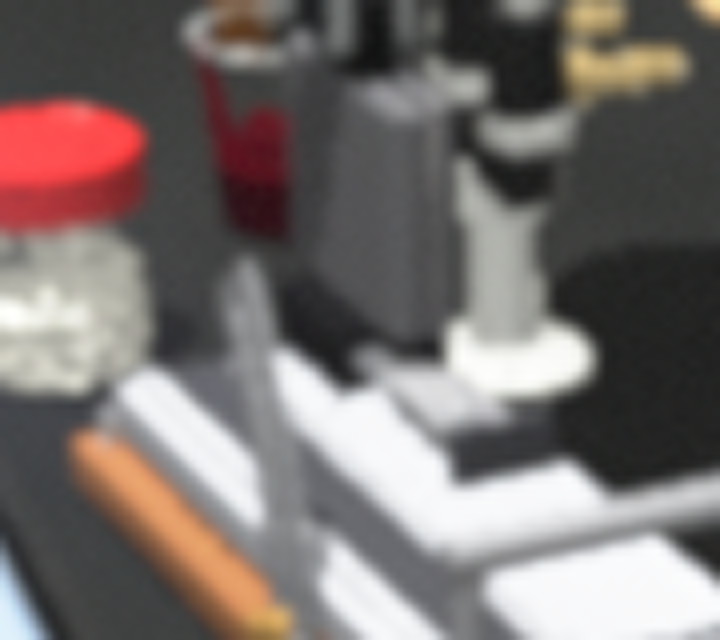

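>>> jog_arm:
  plan:
    - [[-0.0018,0.0046,0],0]
    - [[-0.0018,0.0046,0],0]
    - [[-0.0018,0.0046,0],0]
    - [[0,0,0],0]

```text
t: 9.7
eef_pos: [0.5464, -0.1329, 0.1535]
orientation: [-3.127, -0.019, -1.197]
wrist_force: [0.6, 0.1, -3.0]
finger_gap: 0.0127
```

>>> jog_arm:
  plan:
    - [[-0.0018,0.0046,0],0]
    - [[-0.0018,0.0046,0],0]
    - [[-0.0018,0.0046,0],0]
    - [[0,0,0],0]

```text
t: 10.2
eef_pos: [0.5406, -0.1182, 0.1535]
orientation: [-3.127, -0.019, -1.197]
wrist_force: [-0.2, 0.4, -1.5]
finger_gap: 0.0124
```

```bash
python3 -c "
from g import *
gauge('s6',-31,48)"
```

```text
tcp [  0.2 -27.4 153.5] f [-0.2  0.4 -1.5] t 10.2
n 300 x off -0.8191266500780499 yawerr -0.3313640840604415 lean -0.5644010282699732
front-44 -31.89699462211047 pitch 1.1220458957248574
top z [143.21632158 145.27934528]
```

View pics/s6c.png

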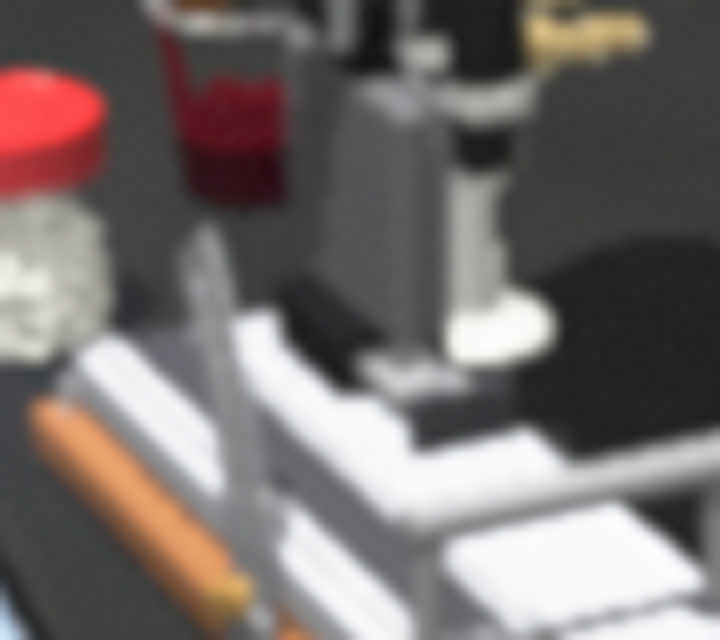

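The view shows the rail running into the front of the shoe (crop 400,370), so it is threaded. I'll keep sliding.

>>> jog_arm:
  plan:
    - [[-0.0018,0.0046,0],0]
    - [[-0.0018,0.0046,0],0]
    - [[-0.0018,0.0046,0],0]
    - [[-0.0018,0.0046,0],0]
    - [[0,0,0],0]

```text
t: 10.88
eef_pos: [0.5331, -0.0989, 0.1536]
orientation: [-3.127, -0.02, -1.198]
wrist_force: [0.3, -0.1, -2.3]
finger_gap: 0.0121
```

>>> jog_arm:
  plan:
    - [[-0.0018,0.0046,0],0]
    - [[-0.0018,0.0046,0],0]
    - [[-0.0018,0.0046,0],0]
    - [[0,0,0],0]

```text
t: 11.38
eef_pos: [0.5271, -0.0839, 0.1534]
orientation: [-3.128, -0.019, -1.198]
wrist_force: [-1.6, 1.7, -0.0]
finger_gap: 0.0125
```

```bash
python3 -c "
from g import *
gauge('s7',3,48)"
```

```text
tcp [  0.3   9.5 153.4] f [-1.6  1.7 -0. ] t 11.38
n 324 x off -0.7354238271675708 yawerr -0.056574347162334775 lean -0.7759656167157787
front-44 4.176076862289285 pitch 0.06295353418474092
top z [144.12641507 145.4701774 ]
```

>>> jog_arm:
  plan:
    - [[-0.0011,0.0028,0],0]
    - [[-0.0011,0.0028,0],0]
    - [[0,0,0],0]

```text
t: 11.8
eef_pos: [0.5253, -0.0798, 0.1531]
orientation: [-3.128, -0.022, -1.198]
wrist_force: [1.3, -1.7, -3.5]
finger_gap: 0.0124
```

```bash
python3 -c "
from g import *
gauge('s8',10,48)"
```

```text
tcp [  0.2  13.9 153.1] f [ 1.3 -1.7 -3.5] t 11.8
n 329 x off -0.8015275863071665 yawerr -0.11519468450792815 lean -0.6338938147304781
front-44 9.151930856635133 pitch 0.7717114038816163
top z [143.4985552  144.51810277]
```

View pics/s8c.png

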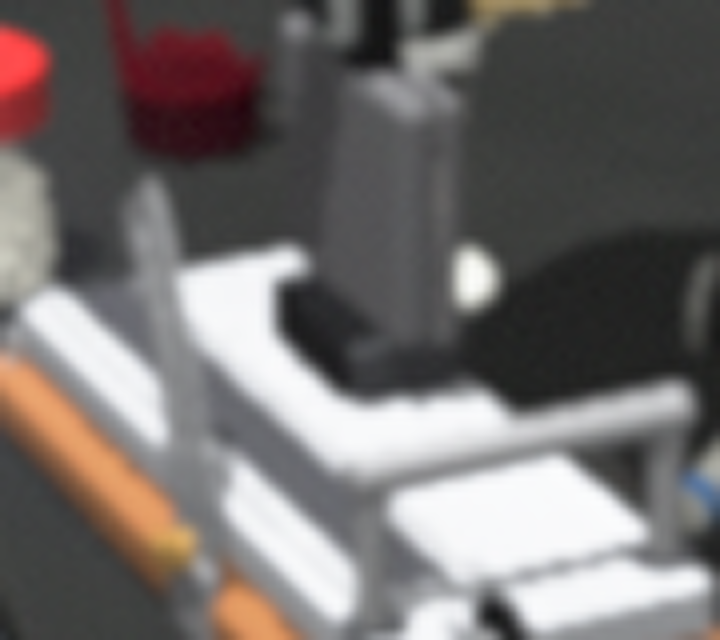

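>>> jog_arm:
  plan:
    - [[-0.0011,0.0028,0],0]
    - [[-0.0011,0.0028,0],0]

```text
t: 12.1
eef_pos: [0.5246, -0.0779, 0.153]
orientation: [-3.129, -0.03, -1.198]
wrist_force: [7.7, -12.6, -11.4]
finger_gap: 0.013
```

>>> jog_arm:
  plan:
    - [[-0.0011,0.0028,0],0]
    - [[-0.0011,0.0028,0],0]

```text
t: 12.35
eef_pos: [0.5246, -0.0776, 0.153]
orientation: [-3.13, -0.04, -1.198]
wrist_force: [6.3, -13.2, -9.2]
finger_gap: 0.0126
```

>>> jog_arm:
  plan:
    - [[0,0,0],0]
    - [[0,0,0],0]

```text
t: 12.6
eef_pos: [0.525, -0.0787, 0.1529]
orientation: [-3.13, -0.042, -1.199]
wrist_force: [1.0, -0.6, -2.2]
finger_gap: 0.0124
```

>>> jog_arm:
  plan:
    - [[0,0,0],0]
    - [[0,0,0],0]
    - [[0,0,0],0]
    - [[0,0,0],0]
  grip: 60

```text
t: 13.1
eef_pos: [0.5256, -0.0774, 0.1545]
orientation: [-3.127, -0.041, -1.198]
wrist_force: [0.1, 0.3, 0.6]
finger_gap: 0.0513
```

```bash
python3 -c "
from g import *
gauge('s9',10,48)"
```

```text
tcp [  1.3  16.1 154.5] f [0.1 0.3 0.6] t 13.1
n 319 x off -0.14056012759345826 yawerr -0.20163606917212126 lean -0.08998455994014185
front-44 7.727110688715129 pitch -0.44585959623984484
top z [143.39550113 144.70059367]
```

View pics/s9c.png

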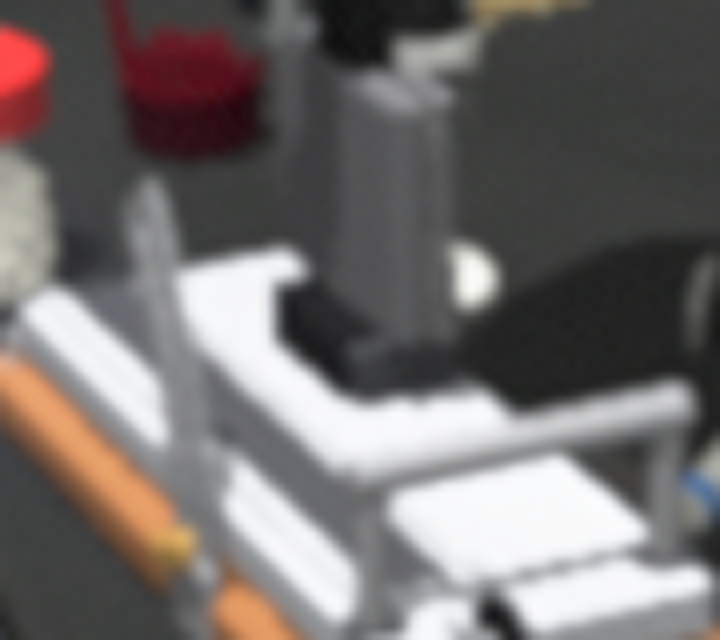

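>>> jog_arm:
  plan:
    - [[0,0,0.02],0]
    - [[0,0,0.03],0]
    - [[0,0,0.04],0]
    - [[0,0,0.03],0]
    - [[-0.004,0.02,0],0.175]
    - [[-0.004,0.02,0],0.175]
    - [[-0.004,0.02,0],0.175]
    - [[-0.004,0.02,0],0.175]
    - [[-0.004,0.02,0],0.175]
    - [[-0.004,0.02,0],0.175]
    - [[-0.004,0.02,0],0.175]
    - [[-0.004,0.02,0],0.175]
    - [[0,0.01,0],0.175]
    - [[0,0,0],0]

```text
t: 14.9
eef_pos: [0.4908, 0.0981, 0.2792]
orientation: [-3.127, -0.043, 0.427]
wrist_force: [-1.3, 0.1, 0.1]
finger_gap: 0.0515
```

```bash
python3 - <<'E'
from g import *
gauge('s10',10,48)
p,d=snap('top','t10')
cv2.imwrite('pics/t10c.png',cv2.resize(p[130:260,290:440],None,fx=5,fy=4.6,interpolation=cv2.INTER_CUBIC)[:,:,::-1])
p,d=load('s10');u,v=map(int,proj('side',R0+EY*.02+np.array([0,0,.06])))
cv2.imwrite('pics/s10c.png',cv2.resize(p[v-40:v+40,u-50:u+50],None,fx=7.5,fy=7.5,interpolation=cv2.INTER_CUBIC)[:,:,::-1])
E
```

```text
tcp [ 33.6 192.1 279.2] f [-1.3  0.1  0.1] t 14.9
n 314 x off -0.2342741325742539 yawerr 0.011841241019672535 lean 0.07755715920175763
front-44 7.434771820675209 pitch -0.8767976171283126
top z [143.3857972  144.42575756]
```

View pics/t10c.png

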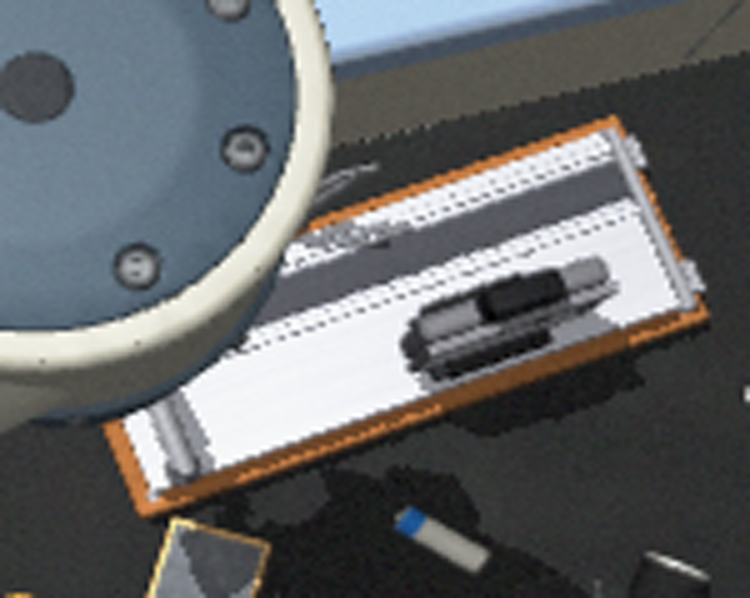

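View pics/s10c.png

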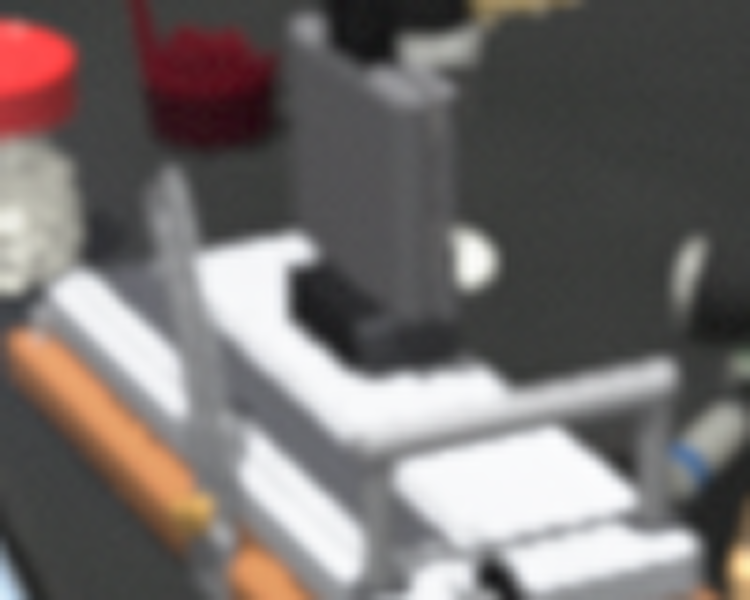

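```bash
python3 - <<'E'
from h import *
p,d=load('t10');P=pts('top',d);X,Y,Z=tf(P)
def ext(n,m,z):
    n_,l,s,c=cv2.connectedComponentsWithStats(m.astype(np.uint8));i=1+np.argmax(s[1:,4]);m=l==i
    cs=cv2.findContours(m.astype(np.uint8),cv2.RETR_EXTERNAL,cv2.CHAIN_APPROX_NONE)[0][0][:,0]
    w=np.array([onz('top',u,v,z) for u,v in cs]);x,y,_=tf(w)
    print(n,m.sum(),np.median(Z[m]),'x',x.min(),x.max(),'y',y.min(),y.max(),'mid',(y.max()+y.min())/2)
B=(abs(X)<40)&(Y>-60)&(Y<60)
ext('tab',B&(Z>160)&(Z<185),.172)
ext('housing',B&(Z>136)&(Z<152),.145)
ext('shoe',B&(Z>62)&(Z<75),.068)
ext('shoe+rail',B&(Z>52)&(Z<75),.066)
# stop from before
p,d=load('t0');P=pts('top',d);X,Y,Z=tf(P)
ext('stop0',(abs(X)<25)&(Y>20)&(Y<60)&(Z>60)&(Z<75),.065)
ext('rail0',(abs(X)<25)&(Y>-60)&(Y<60)&(Z>52)&(Z<61),.057)
p,d=load('s10');P=pts('side',d);X,Y,Z=tf(P)
m=(Z>50)&(Z<70)&(abs(X)<30)&(Y>15)&(Y<60);print(np.round(np.percentile(Y[m],[5,25,50,75,95]),1))
E
```

```text
tab 122 171.7668672677919 x -7.3108389512628555 8.10457836466394 y -5.401066682731853 29.73078246963552 mid 12.164857893451835
housing 252 145.08813046766488 x -10.967093908559573 8.64892633896466 y -32.33235916967734 56.119447172358356 mid 11.893544001340508
shoe 150 69.41283067965587 x -18.73786782583257 -5.865455089873331 y -30.637494841849442 48.484421211551876 mid 8.923463184851217
shoe+rail 157 69.27503454136075 x -19.14907628342597 -5.730710765685023 y -31.118728957587116 48.171454289375696 mid 8.52636266589429
stop0 49 65.15109974307687 x -16.703262676770848 16.77211713607257 y 33.58365240105939 43.64880878949834 mid 38.616230595278864
rail0 259 57.844833322201694 x -12.060390599242611 12.066442865370155 y -35.11125057153681 34.86982248453031 mid -0.12071404350324855
[16.9 31.7 38.4 41.5 45.9]
```

>>> jog_arm:
  plan:
    - [[0.003,-0.02,-0.02],-0.05]
    - [[0,0,-0.04],0]
    - [[0,0,-0.04],0]
    - [[0,0,-0.03],0]
    - [[0,0,0],0]
    - [[0,0,0],0]

```text
t: 15.75
eef_pos: [0.4949, 0.0739, 0.1484]
orientation: [-3.128, -0.048, 0.353]
wrist_force: [0.7, 0.7, 0.9]
finger_gap: 0.0515
```

```bash
python3 -c "
from h import *
s=sensors.state();print(tf(s['eef_pos']),s['orientation'])"
```

```text
(np.float64(28.409709122341553), np.float64(168.01471298396356), np.float64(148.38750717591947)) [-3.12786154 -0.04781015  0.35267526]
```

>>> jog_arm:
  plan:
    - [[-0.001,0.004,-0.03],0.024]
    - [[0,0,-0.025],0]
    - [[0,0,-0.013],0]
    - [[0,0,0],0]
    - [[0,0,0],0]

```text
t: 16.38
eef_pos: [0.4996, 0.0794, 0.0869]
orientation: [-3.129, -0.063, 0.375]
wrist_force: [-0.3, 1.1, 0.2]
finger_gap: 0.0514
```

```bash
python3 -c "
from h import *
s=sensors.state();print(tf(s['eef_pos']),s['orientation'])
p,d=snap('side','s11');cv2.imwrite('pics/s11c.png',cv2.resize(p[130:260,240:400],None,fx=4.5,fy=4.5,interpolation=cv2.INTER_CUBIC)[:,:,::-1])"
```

```text
(np.float64(34.880358413466766), np.float64(171.40585486053243), np.float64(86.9045063328318)) [-3.12902983 -0.06262276  0.37506103]
```

View pics/s11c.png

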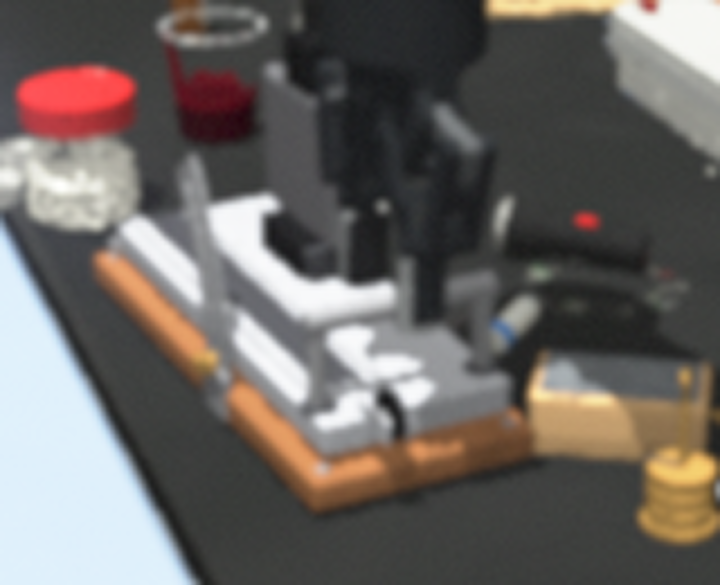

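>>> jog_arm:
  plan:
    - [[-0.006,-0.002,-0.006],0]
    - [[0,0,-0.005],0]
    - [[0,0,-0.003],0]
    - [[0,0,0],0]

```text
t: 16.92
eef_pos: [0.4936, 0.0774, 0.0731]
orientation: [-3.129, -0.065, 0.375]
wrist_force: [0.1, 0.3, -0.2]
finger_gap: 0.0513
```

>>> jog_arm:
  plan:
    - [[0,0,0],0]
    - [[0,0,0],0]
    - [[0,0,0],0]
    - [[0,0,0],0]
    - [[0,0,0],0]
  grip: 0

```text
t: 17.55
eef_pos: [0.4948, 0.0747, 0.0735]
orientation: [-3.134, -0.064, 0.376]
wrist_force: [-0.2, -1.0, -1.1]
finger_gap: 0.0103
```

```bash
python3 -c "
from h import *
s=sensors.state();print(tf(s['eef_pos']),s['orientation'],s['wrist_force'])
p,d=snap('side','s12');cv2.imwrite('pics/s12c.png',cv2.resize(p[130:260,240:400],None,fx=4.5,fy=4.5,interpolation=cv2.INTER_CUBIC)[:,:,::-1])"
```

```text
(np.float64(28.67216067259964), np.float64(168.8203153397619), np.float64(73.45724213812427)) [-3.13382983 -0.06397131  0.3759122 ] [-0.15536057 -0.95733947 -1.08399784]
```

View pics/s12c.png

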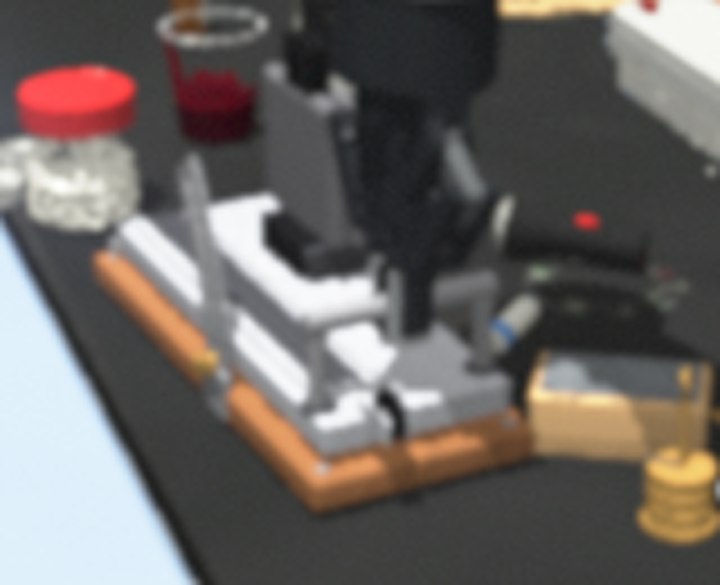

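>>> jog_arm:
  plan:
    - [[0.0012,-0.0029,0.0113],0]
    - [[0.0012,-0.0029,0.0113],0]
    - [[0.0015,-0.0039,0.011],0]
    - [[0.0015,-0.0039,0.011],0]
    - [[0,0,0],0]
    - [[0,0,0],0]

```text
t: 18.35
eef_pos: [0.5004, 0.0606, 0.1207]
orientation: [-3.133, -0.064, 0.375]
wrist_force: [1.5, 1.4, -5.1]
finger_gap: 0.0094
```

```bash
cat > ang.py <<'E'
from h import *
def ang(tag):
    s=sensors.state();t=tf(s['eef_pos']);y=t[1]-168.8+262;z=t[2]-73.5+61
    print('tcp',np.round(t,1),'rpy',np.round(s['orientation'],3),'f',np.round(s['wrist_force'],1),'t',s['t'],'gap',s['finger_gap'])
    print('angle by tcp',np.degrees(np.arctan2(z,y)-np.arctan2(61,262)),'by h only',np.degrees(np.arcsin(z/np.hypot(262,61))-np.arctan2(61,262)),'r',np.hypot(y,z),'vs 269')
    p,d=snap('side',tag);P=pts('side',d);X,Y,Z=tf(P)
    # gauge housing +x side face is vertical plane; use track top white pixels plane fit
    hsv=cv2.cvtColor(p,cv2.COLOR_RGB2HSV)
    m=(X>-18)&(X<70)&(Y>45)&(Y<155)&(Z>40)&(Z<160)&(hsv[...,2]>200)&(hsv[...,1]<40)
    c=np.polyfit(Y[m],Z[m],1)
    for _ in range(10):
        r=Z[m]-np.polyval(c,Y[m]);w=1/(1+(r/2)**2);c=np.polyfit(Y[m],Z[m],1,w=np.sqrt(w))
    print('track plane side',m.sum(),np.degrees(np.arctan(c[0])))
    cv2.imwrite(f'pics/{tag}c.png',cv2.resize(p[110:260,240:400],None,fx=4,fy=4,interpolation=cv2.INTER_CUBIC)[:,:,::-1])
    p,d=snap('top',tag+'t');P=pts('top',d);X,Y,Z=tf(P);hsv=cv2.cvtColor(p,cv2.COLOR_RGB2HSV)
    m=(X>-15)&(X<75)&(Y>-80)&(Y<150)&(Z>35)&(Z<150)&(hsv[...,2]>190)&(hsv[...,1]<40)
    c=np.polyfit(Y[m],Z[m],1)
    for _ in range(10):
        r=Z[m]-np.polyval(c,Y[m]);w=1/(1+(r/2)**2);c=np.polyfit(Y[m],Z[m],1,w=np.sqrt(w))
    print('track plane top',m.sum(),np.degrees(np.arctan(c[0])))
E
python3 -c "
from ang import *
ang('a1')"
```

```text
tcp [ 28.6 153.6 120.7] rpy [-3.133 -0.064  0.375] f [ 1.5  1.4 -5.1] t 18.35 gap 0.009441533514115663
angle by tcp 10.562943684716805 by h only 10.606700149399517 r 269.4760424540984 vs 269
track plane side 155 10.934077019811184
track plane top 477 10.382151255095058
```

View pics/a1c.png

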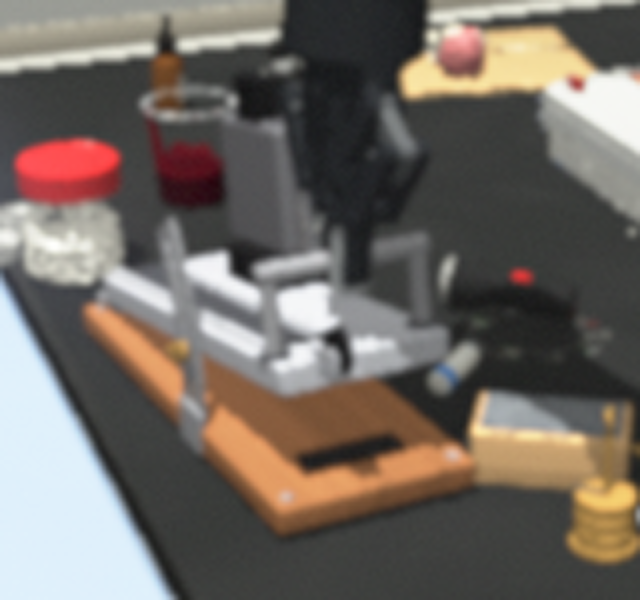

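>>> jog_arm:
  plan:
    - [[0.0017,-0.0045,0.0095],0]
    - [[0.0018,-0.0046,0.0095],0]
    - [[0.002,-0.005,0.0092],0]
    - [[0.002,-0.005,0.009],0]
    - [[0,0,0],0]
    - [[0,0,0],0]

```text
t: 19.2
eef_pos: [0.508, 0.0414, 0.1599]
orientation: [-3.13, -0.064, 0.375]
wrist_force: [2.5, 2.3, -5.5]
finger_gap: 0.0097
```

```bash
python3 -c "
from ang import *
ang('a2')"
```

```text
tcp [ 28.6 133.  159.9] rpy [-3.13  -0.064  0.375] f [ 2.5  2.3 -5.5] t 19.2 gap 0.009677467016061442
angle by tcp 19.989603517812665 by h only 20.130191639685243 r 270.0193257013116 vs 269
track plane side 14 19.38490726850298
track plane top 150 18.632335018139464
```

View pics/a2c.png

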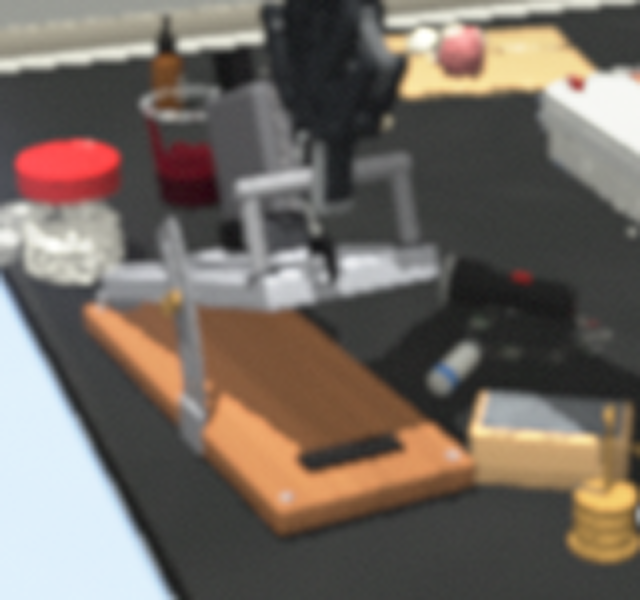

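```bash
python3 - <<'E'
from h import *
p,d=load('a2t');cv2.imwrite('pics/a2tc.png',cv2.resize(p[130:260,290:440],None,fx=5,fy=4.6,interpolation=cv2.INTER_CUBIC)[:,:,::-1])
E
```

```text
(no output)
```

View pics/a2tc.png

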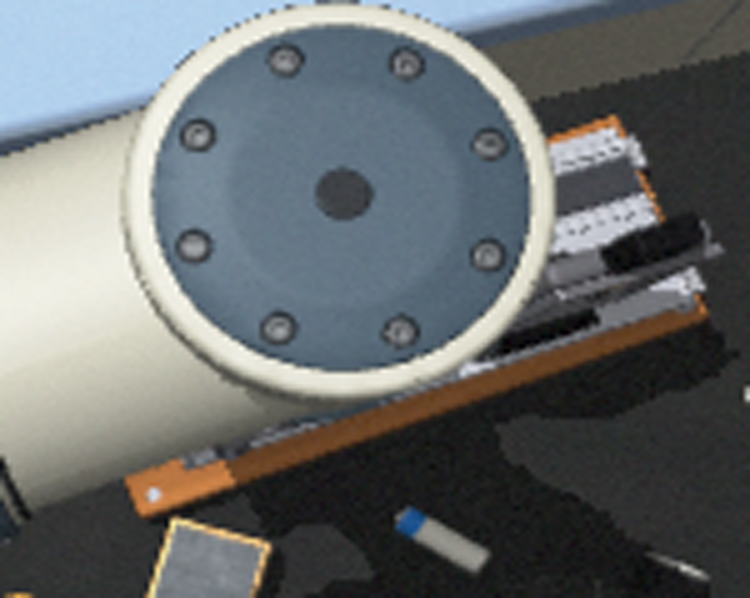

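```bash
python3 - <<'E'
from h import *
p,d=load('a2');P=pts('side',d);X,Y,Z=tf(P)
m=(X>-9)&(X<6)&(Z>110)&(Z<165)&(Y>-20)&(Y<40)
c=np.polyfit(Z[m]-140,Y[m],1)
for _ in range(10):
    r=Y[m]-np.polyval(c,Z[m]-140);w=1/(1+(r/2)**2);c=np.polyfit(Z[m]-140,Y[m],1,w=np.sqrt(w))
print('front face tilt',m.sum(),-np.degrees(np.arctan(c[0])),np.median(abs(r)))
p,d=load('a2t');P=pts('top',d);X,Y,Z=tf(P);hsv=cv2.cvtColor(p,cv2.COLOR_RGB2HSV)
for x0,x1 in((17,75),(30,75)):
    m=(X>x0)&(X<x1)&(Y>-85)&(Y<150)&(Z>42)&(Z<140)&(hsv[...,1]<45)&(abs(Z-(45+(Y+87)*.36))<12)
    c=np.polyfit(Y[m],Z[m],1);print('top',m.sum(),np.degrees(np.arctan(c[0])),Y[m].min(),Y[m].max())
# dial polar
R=cv2.imread('pics/dial.png',0).astype(np.float32)
for piv in((371,-69),(373,-69)):
    A=np.radians(np.arange(-40,45,.25))
    rr=np.arange(330,372,2)
    def prof(rr):
        xs=piv[0]+np.sin(A)[None]*rr[:,None];ys=piv[1]+np.cos(A)[None]*rr[:,None]
        return cv2.remap(R,xs.astype(np.float32),ys.astype(np.float32),1).mean(0)
    f=prof(rr);f=f-cv2.GaussianBlur(f[None],(0,0),14)[0]
    mins=[np.degrees(A[i]) for i in range(2,len(A)-2) if f[i]==f[i-2:i+3].min() and f[i]<-4]
    print('marks',np.round(mins,1))
    for r0 in(425,445,465,485):
        g=prof(np.arange(r0,r0+12,2));k=(A>.2)&(A<.6);t=g[k];w=np.clip(115-t,0,None);print(r0,t.min(),np.degrees((w*A[k]).sum()/w.sum()) if w.sum()>0 else None)
E
```

```text
front face tilt 102 21.943398737856672 1.8654894043949115
top 356 19.564526655830225 -84.80245596756592 -30.95500185262101
top 282 19.8476306926993 -84.80245596756592 -36.10465372903516
marks [-29.  -19.   -9.2   2.5  10.8  20.5  30.8  37. ]
425 117.3457 None
445 78.86068 20.540917989355066
465 60.515625 20.688977115304596
485 59.89502 20.622122822673525
marks [-29.2 -19.5  -9.5   2.2  10.5  20.2  30.2  36.5]
425 116.21273 None
445 77.79623 20.305607186386275
465 60.246418 20.469673482148647
485 60.381184 20.39495734889544
```

>>> jog_arm:
  plan:
    - [[0,0,0],0]
    - [[0,0,0],0]
    - [[0,0,0],0]
    - [[0,0,0],0]
    - [[0,0,0],0]
    - [[0,0,0],0]
    - [[0,0,0],0]
    - [[0,0,0],0]
    - [[0,0,0],0]
    - [[0,0,0],0]
    - [[0,0,0],0]
    - [[0,0,0],0]
    - [[0,0,0],0]
    - [[0,0,0],0]
    - [[0,0,0],0]
    - [[0,0,0],0]
    - [[0,0,0],0]
    - [[0,0,0],0]
    - [[0,0,0],0]
    - [[0,0,0],0]

```text
t: 21.8
eef_pos: [0.5078, 0.0417, 0.1594]
orientation: [-3.13, -0.063, 0.376]
wrist_force: [1.6, 3.5, -4.3]
finger_gap: 0.0099
```

```bash
python3 - <<'E'
from ang import *
ang('a3')
p,d=load('a3t');P=pts('top',d);X,Y,Z=tf(P)
a=np.radians(20);H=-92  # track frame along/up about hinge
S=(Y-H)*np.cos(a)+(Z-29)*np.sin(a);U=-(Y-H)*np.sin(a)+(Z-29)*np.cos(a)
m=(abs(X)<30)&(U>16+110)&(U<16+140)&(S>50)&(S<160)
print('tab S',m.sum(),S[m].min(),S[m].max(),'U',np.median(U[m]),'X',X[m].min(),X[m].max())
E
```

```text
tcp [ 28.6 133.3 159.4] rpy [-3.13  -0.063  0.376] f [ 1.6  3.5 -4.3] t 21.8 gap 0.009901905792723285
angle by tcp 19.854031131127453 by h only 19.992055573690248 r 270.0060494681781 vs 269
track plane side 23 19.013083457675535
track plane top 161 18.13390241755647
tab S 129 84.04118847729967 117.75404198539823 U 142.03504670713977 X -6.068812311342651 9.2260046731937
```

```bash
python3 - <<'E'
from h import *
for tag,a0 in(('t10',0),('a2t',20),('a3t',19.9)):
    p,d=load(tag);P=pts('top',d);X,Y,Z=tf(P)
    for da in(-1,0,1):
        a=np.radians(a0+da)
        S=(Y+92)*np.cos(a)+(Z-29)*np.sin(a);U=-(Y+92)*np.sin(a)+(Z-29)*np.cos(a)
        def rng(m,n):
            s=S[m];c=np.polyfit(S[m],U[m],1);print('  ',n,m.sum(),'S %.1f %.1f mid %.1f'%(s.min(),s.max(),(s.min()+s.max())/2),'U %.1f slope %.2f'%(np.median(U[m]),np.degrees(np.arctan(c[0]))))
        print(tag,a0+da)
        rng((abs(X)<12)&(abs(U-142)<5)&(S>70)&(S<140),'tab')
        rng((abs(X)<14)&(abs(U-115)<5)&(S>40)&(S<160),'hous')
        m=(X>20)&(X<75)&(abs(U-16)<6)&(S>8)&(S<60);rng(m,'track')
E
```

```text
t10 -1
   tab 106 S 83.9 118.0 mid 100.9 U 144.5 slope -0.97
   hous 229 S 58.0 145.4 mid 101.7 U 117.8 slope 0.48
   track 450 S 8.1 60.0 mid 34.0 U 18.3 slope 1.55
t10 0
   tab 112 S 86.4 120.5 mid 103.4 U 142.9 slope -2.17
   hous 244 S 60.0 147.3 mid 103.7 U 116.1 slope 0.04
   track 456 S 8.4 59.9 mid 34.1 U 17.6 slope 0.58
t10 1
   tab 107 S 88.8 123.0 mid 105.9 U 141.2 slope -1.96
   hous 240 S 62.0 148.5 mid 105.3 U 114.4 slope -0.93
   track 463 S 8.6 59.6 mid 34.1 U 17.0 slope -0.44
a2t 19
   tab 106 S 81.2 114.9 mid 98.1 U 144.5 slope -1.91
   hous 172 S 54.5 143.1 mid 98.8 U 117.8 slope 0.54
   track 363 S 9.4 59.8 mid 34.6 U 18.1 slope 0.40
a2t 20
   tab 102 S 83.7 117.4 mid 100.5 U 143.0 slope -1.28
   hous 198 S 56.5 145.0 mid 100.8 U 116.4 slope 0.60
   track 365 S 9.7 59.5 mid 34.6 U 17.5 slope -0.60
a2t 21
   tab 94 S 86.1 118.5 mid 102.3 U 141.3 slope -0.14
   hous 195 S 58.5 147.0 mid 102.8 U 114.5 slope -0.16
   track 369 S 10.0 59.8 mid 34.9 U 16.9 slope -1.48
a3t 18.9
   tab 101 S 81.3 114.4 mid 97.8 U 144.4 slope -2.73
   hous 167 S 55.2 144.0 mid 99.6 U 117.4 slope 0.52
   track 367 S 8.1 59.8 mid 34.0 U 17.8 slope 0.50
a3t 19.9
   tab 101 S 83.8 116.8 mid 100.3 U 142.9 slope -1.86
   hous 198 S 57.2 146.0 mid 101.6 U 116.1 slope 0.81
   track 369 S 8.1 60.0 mid 34.0 U 17.1 slope -0.48
a3t 20.9
   tab 93 S 86.3 119.3 mid 102.8 U 141.2 slope -1.88
   hous 197 S 59.2 147.7 mid 103.5 U 114.4 slope 0.19
   track 371 S 8.3 60.0 mid 34.1 U 16.7 slope -1.45
```

```bash
python3 - <<'E'
from h import *
for tag in('s10','a2','a3'):
    p,d=load(tag)
    u,v=map(int,proj('side',R0+np.array([0,0,.1])))
    cv2.imwrite(f'pics/{tag}_g.png',cv2.resize(p[v-40:v+30,u-45:u+35],None,fx=9,fy=8.5,interpolation=cv2.INTER_CUBIC)[:,:,::-1]);print(tag,u-45,v-40)
    P=pts('side',d);X,Y,Z=tf(P)
    m=(X>2)&(X<14)&(Z>72)&(Z<170)&(Y>-80)&(Y<60)
    A=np.c_[Y[m],Z[m]-120,np.ones(m.sum())]
    print(m.sum(),np.linalg.lstsq(A,X[m],rcond=None)[0])
    # trace per-row leftmost (rear edge) & per column topmost on mask
    n,l,s,c=cv2.connectedComponentsWithStats(m.astype(np.uint8));l=(l==1+np.argmax(s[1:,4]))
    def onx(u,v,x=8.):
        o,r=ray('side',u,v);t=(x/1000-(o-R0)@EX)/(r@EX);return tf(o+t*r)[1:]
    rows=[r for r in range(l.shape[0]) if l[r].sum()>4]
    L=np.array([onx(np.where(l[r])[0].min()-.5,r) for r in rows]);Rr=np.array([onx(np.where(l[r])[0].max()+.5,r) for r in rows])
    k=slice(6,-8)
    for nm,E in(('rear',L),('front',Rr)):
        E=E[k];c=np.polyfit(E[:,1],E[:,0],1);print(nm,'tilt',-np.degrees(np.arctan(c[0])),np.std(E[:,0]-np.polyval(c,E[:,1])))
E
```

```text
s10 262 124
563 [-0.01675492 -0.01471045  7.32433648]
rear tilt 4.690476428270304 2.550106136409164
front tilt 23.97036902123284 7.878104669125187
a2 262 124
396 [-7.53746868e-03 -4.55201433e-03  7.43752692e+00]
rear tilt 26.206993287691354 2.2513362679811806
front tilt 17.74973957012271 1.9904087083926896
a3 262 124
397 [-8.38368864e-03 -5.31248163e-03  7.42038605e+00]
rear tilt 23.257463943211 2.0732478167426502
front tilt 20.418452808945176 3.1182077882277364
```

View pics/a3_g.png

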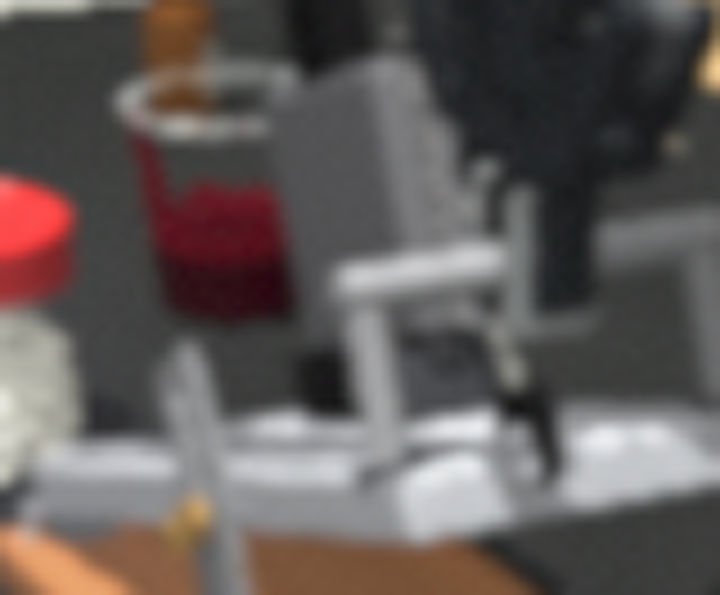

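View pics/s10_g.png

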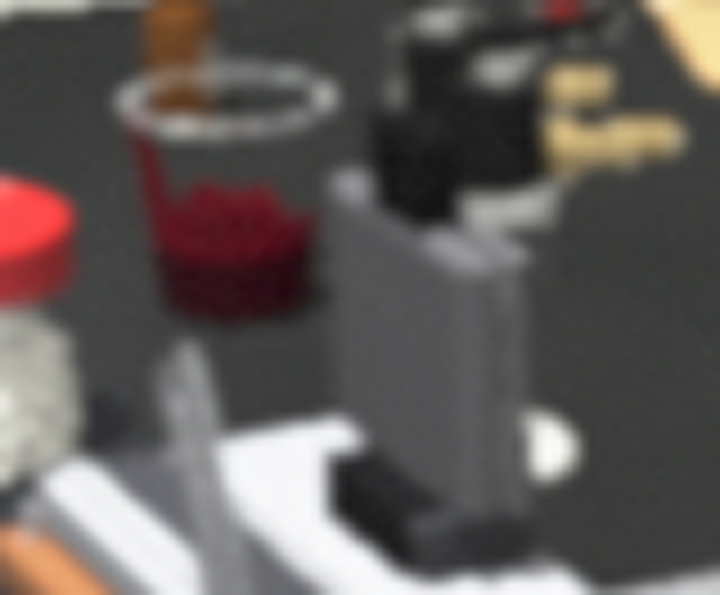

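```bash
python3 - <<'E'
from h import *
def onx(a,b,x=8.):
    u=262+(a+.5)/9-.5;v=124+(b+.5)/8.5-.5
    o,r=ray('side',u,v);t=(x/1000-(o-R0)@EX)/(r@EX);return np.array(tf(o+t*r)[1:])
for n,p,q in(('level front',(462,262),(478,505)),('tilt front',(373,62),(410,262)),('tilt rear',(272,110),(303,335)),('level rear',(333,195),(340,440)),('tilt top',(275,100),(373,60)),('level top',(335,190),(462,262))):
    A,B=onx(*p),onx(*q);dd=A-B;print(n,A,B,'tilt from vert',-np.degrees(np.arctan2(dd[0],dd[1])),'len',np.hypot(*dd))
E
```

```text
level front [ 51.39083883 144.34074773] [58.05878402 75.69776516] tilt from vert 5.548275888598003 len 68.96608260437989
tilt front [ -0.54152565 186.06980882] [ 19.40951552 134.07774759] tilt from vert 20.993428824478997 len 55.68858477754669
tilt rear [-70.18312268 152.4940743 ] [-54.26335769  87.52497277] tilt from vert 13.76824338023603 len 66.8911284921214
level rear [-29.7449262  138.61897631] [-30.74304429  62.53356427] tilt from vert -0.7515852520724179 len 76.09195860792175
tilt top [-67.74231461 156.2321915 ] [ -0.50346203 186.65183252] tilt from vert 114.34255052338327 len 73.79984997380932
level top [-28.26970119 140.57097276] [ 51.39083883 144.34074773] tilt from vert 92.70938630676464 len 79.74968865270371
```

```bash
python3 - <<'E'
from h import *
# rectify on plane parallel to track, at rail-top height U=16+12=28 ; S 30..150, X -40..40 ; 6 px/mm
for U,nm in((37,'shoe'),(28,'rail')):
  out=[]
  for tag,a0 in(('t10',0.),('a3t',19.9)):
    p,d=load(tag);a=np.radians(a0)
    c=optics.camera_info('top');T=np.array(c['pose']);K=np.array(c['mtx'])
    jj,ii=np.meshgrid(np.arange(720),np.arange(260))
    S=130-jj/7.2;Xx=8-ii/7.2   # right = toward hinge
    y=-92+S*np.cos(a)-U*np.sin(a);z=29+S*np.sin(a)+U*np.cos(a)
    W=R0+(Xx/1000)[...,None]*EX+(y/1000)[...,None]*EY+(z/1000)[...,None]*np.array([0,0,1])
    q=((W-T[:3,3])@T[:3,:3])@K.T;q=(q[...,:2]/q[...,2:]).astype(np.float32)
    out.append(cv2.remap(p,q[...,0],q[...,1],cv2.INTER_CUBIC))
  cv2.imwrite(f'pics/rect_{nm}.png',np.vstack(out)[:,:,::-1])
E
```

```text
(no output)
```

View pics/rect_shoe.png

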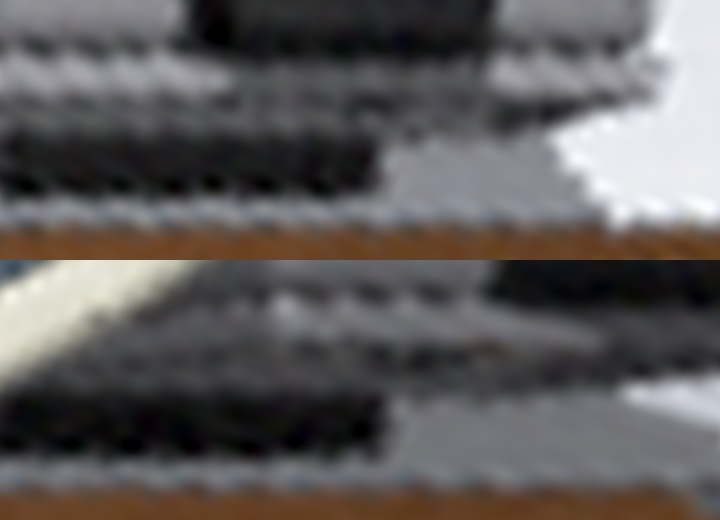

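>>> jog_arm:
  plan:
    - [[-0.0005,0.0013,-0.0022],0]
    - [[0,0,0],0]
    - [[0,0,0],0]
    - [[0,0,0],0]
    - [[0,0,0],0]
    - [[0,0,0],0]
    - [[0,0,0],0]
    - [[0,0,0],0]
    - [[0,0,0],0]
    - [[0,0,0],0]
    - [[0,0,0],0]
    - [[0,0,0],0]
    - [[0,0,0],0]
    - [[0,0,0],0]
    - [[0,0,0],0]
    - [[0,0,0],0]
    - [[0,0,0],0]
    - [[0,0,0],0]
    - [[0,0,0],0]
    - [[0,0,0],0]

```text
t: 24.4
eef_pos: [0.5073, 0.0431, 0.157]
orientation: [-3.13, -0.063, 0.376]
wrist_force: [2.3, 1.6, -4.7]
finger_gap: 0.0098
```

```bash
python3 -c "
from ang import *
ang('a4')
s=sensors.state();print(s['qvel'])"
```

```text
tcp [ 28.6 134.8 157. ] rpy [-3.13  -0.063  0.376] f [ 2.3  1.6 -4.7] t 24.4 gap 0.009821488820313692
angle by tcp 19.259192350927876 by h only 19.391374976962812 r 269.98593736823386 vs 269
track plane side 27 19.140251146439965
track plane top 183 18.99510639583942
[-1.96696637e-05 -2.02369830e-04  1.67556942e-03  2.68867943e-04
  6.98184386e-04 -5.17045489e-04]
```

```bash
python3 -c "
from h import *
print(sign_off())"
```

```text
the job is handed in; nothing more can be done
None
```

The gauge is on the rail and home against the stop. The track is lifted with the gripper still on the bar, and I handed the job in at about 24.5 s of the 61 s allowed. I could not see the needle itself at the end, because the dial faces away from both cameras once the gauge is mounted.

- **Index reading:** I held the gauge up to the side camera before mounting it and read the arrowhead at about 20.1° against the dial marks.
- **Gauge home:** I slid it on until it stopped at about 14 N, then let go with the track still level. The top view put it within about 1 mm of the home position. After lifting, the rear edge of the shoe had moved less than 1 mm. I did not see the spring ball snap in; I inferred it from the stop force and the final position.
- **Final tilt:** The arm's position gives 19.3°, and the two camera plane fits give 19.1° and 19.0°. The arm was still, with about 5 N of load at the wrist.

**Where the checks disagreed:** At a tilt of 20°, the camera estimates of the gauge's own angle were rough, from about 14° to 24°, with the most usable one at 22°. The upper part of the gauge also seemed to lean back about 1° more than the track. I lowered the track by about 0.6° to allow for that, so the needle should be within about 1° of the index, against a tolerance of 2.5°.

I did not move any of the bystanders on purpose or notice any contact with them, but I did not measure their positions again at the end.

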